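# Serve a round bun with tongs at the office desk

### The job

It is tea break at the office: pick up the kitchen tongs, take the round bun off the bread board with their jaws, and hold it about 10 cm above the middle of the white plate. Touch the bun with the tongs only, and leave the long roll, the plate and the other things on the desk where they are. Finish while holding: keep the tongs squeezed on the bun in the air over the plate, and do not put it down or let go.

Things in the scene. Friction and masses are not known exactly. Their poses are not given: they have to be found in the camera images.
- tongs: Sprung steel kitchen tongs, 270 mm long, 110 g, lying on their side: the arms open level with the desk; take them from above, one finger outside each arm. Origin: underside, midway between the two black hand grips, within 15 mm of the centre of mass. x runs from pivot (x = -115 mm) to jaws (x = +115 mm), y to the left arm, z up. Arms 22 mm high (z 0 to 22)
- tongs_grip (a point): Where to grip: midway between the black hand grips, 11 mm above the tongs' origin. The grips run 35 mm either way along x. Over their outsides they measure 61 mm with the tongs open (69 mm at their front ends), about 36 mm with the bun held. A spring pushes each out with 4.6 N when open, 6 N on the bun; squeeze with 20 to 30 N to hold the bun well
- tongs_jaws (a point): Midway between the jaws, 115 mm ahead of the tongs' origin, 14 mm above their underside. Jaws: shallow steel cups 36 mm long, 28 mm high from the underside up, 3 mm thick. Gap in mm = 103 - 470 x joint value: squeezed to 53 mm between flat fingers at the grips (joint about 0.045) it is about 82 mm (72 mm at the inward-curled jaw ends), room to lower them around the bun
- tongs_left (a joint): Angle in rad of each arm of the tongs; left and right move together: 0 = fully open, about 0.11 on the bun, 0.20 = closed
- bun: Round bread bun, firm, 52 mm in diameter, 41 mm high with a domed top scored with a pale cross, side upright from 8 to 22 mm above its base, about 45 g; stands on the bread board. Origin: centre of its underside, z up
- long_roll: Long bread roll, 88 mm (its x) by 38 mm by 34 mm high, beside the bun on the board, about 110 mm from it along the board's y, to either side. Origin: centre of its underside. Not to be moved
- board: Dark wooden bread board fixed to the desk, 130 mm (its x) by 220 mm (its y), 15 mm thick; origin: centre of its underside on the desk; the two breads stand side by side along its y, at about y = +55 mm and -55 mm
- plate: White plate, 150 mm in diameter, 18 mm high, standing on the desk; origin: centre of its underside, z up
- mug: Mug, 80 mm in diameter, 90 mm high, beyond the work; origin: centre of its underside. Not to be moved
- stapler: Desk stapler, 38 mm by 140 mm (its y), about 40 mm high, beyond the board; origin: centre of its underside. Not to be moved
- calculator: Desk calculator, 120 mm (its x) by 80 mm, 21 mm high, beyond the work; origin: centre of its underside. Not to be moved
There are look-alikes about, which are no part of the job. Of the things that look like the plate, take the one that is farthest from the robot's base at the start.

How it is judged:
By the outcome, as a careful person would: the job done as asked, in the order asked, and still so for the second after the job is handed in, while the arm keeps its last pose, push and grip.
It also fails if it takes over 48 s, if anything falls off the work surface, if the arm or the gripper's body presses on something with over 40 N, if the wrist force passes 120 N, or if a joint passes its speed limit or range.

### The arm

A 6-joint arm with a two-finger parallel gripper is mounted at the origin on the work surface. World frame = base frame: x ahead of the robot, y to its left, z up, the work surface at z = 0. Lengths are in m, angles in rad, forces in N, time in s.
With the tool pointing down it reaches from about 0.425 to 1.125 m from the base axis. Payload 14.9 kg.
Tool frame: the origin (TCP) lies midway between the tips of the shut fingers; the grasp point (between the pads) lies 19 mm behind it; x points along the fingers, z is the direction in which the jaws open and shut, and the axes are right-handed (so a half turn about x gives the same grasp; the last joint's range is limited). The gripper opens to 91 mm and grips with 3 to 60 N. Pads are 32 mm wide; open, the fingers measure 118 mm over their backs; the gripper's body (76 mm by 178 mm) begins 60 mm behind the grasp point.
Start: joints at [1.184, 0.379, 1.734, -0, 1.028, -0.033], TCP at [0.243, 0.657, 0.182] pointing down, gripper open.
Joint ranges: [-2.77, 2.77], [-0.74, 2.19], [0, 2.66], [-1.06, 4.2], [0.31, 2.87], [-3.08, 3.08]. Speed limits (rad/s): [1.89, 1.89, 2.39, 3.14, 3.14, 3.14].

### API

Orientations are given as [roll, pitch, yaw] about the fixed x, y, z axes, in that order (R = Rz(yaw) Ry(pitch) Rx(roll)).
In Python, from plant import arm gives the robot as it stands. The module is installed in compiled form; this text tells all that it offers. Calls block until the motion is done:
- arm.goto(position, orientation): joint-space move of the TCP to a pose.
- arm.line_to(position, ori=None, speed=0.15, max_force=None): straight line of the TCP; ori=None keeps the orientation; speed is the mean speed in m/s. With max_force (N) it stops when the force on the tool has changed by that much, and returns True; else False.
- arm.movej(angles): joint-space move.
- arm.command_gripper(opening, f_grip=None): opening from 0.0 (shut) to 1.0 (fully open); f_grip is the grip in N (None keeps the last); returns when the fingers have stopped.
- arm.pause(seconds).
- arm.inverse_kinematics(position, orientation): joint angles nearest the present ones, or None.
- arm.get_state(): the state.
- arm.read_camera(name): name is "scene" or "top" or "wrist"; returns (picture, depth): 480x640x3 uint8, red, green, blue; 480x640 float32, m along the optical axis (not along the pixel's ray), 0 where there is no reading.
- arm.calibration(name): a dict with "intrinsics" (3x3 intrinsics, pixels), "R" (3x3) and "t" (3): a world point X has camera coordinates R X + t; the wrist camera has in their place "T_tool_cam" (4x4, takes a point from camera to tool coordinates, whose origin is the TCP and whose axes are the tool frame's). Camera axes: x right, y down, z forward; pixel columns grow to the right and rows downward; lengths in m; the calibration is good to about 2 mm. A picture is of the moment at which its call begins: read the wrist's pose just before it. calibration takes no time and is no camera call.
A pose or a line that the arm cannot do raises arm.Unreachable and nothing moves.
- arm.finish_job(): hands the job in, once; it reports no verdict.
The state is a dict: "t": time; "qpos": joint angles; "joint_vel": joint speeds; "joint_efforts": joint torques, N m; "tcp_pos": TCP position; "orientation": TCP orientation; "force": force on the tool from outside, world axes, zero at the start; "torque": the same for the moment, N m; "finger_gap": opening from 0.0 (shut) to 1.0 (fully open).
Only numpy, scipy, OpenCV 4.12 (cv2) and the standard library are available. Lean on these libraries where they do the work, as an engineer would, in place of code of your own. Each camera call takes 0.05 s, during which the arm holds its last target. There are 200 camera calls.

## Working session

There is one attempt and no reset: what is moved stays moved. The work goes in short steps, each a Python script; the robot and the scene stay as the last script left them, time stands still between calls to the robot, and variables do not carry over. Pictures are saved under pics/ and viewed, about 8 in all and at most 12, crops included, and the job is handed in when it is done.

```bash
mkdir -p pics
cat > h.py <<'E'
import numpy as np, cv2
from plant import arm
from scipy.spatial.transform import Rotation as Ro
def cloud(name):
    s=arm.get_state(); im,d=arm.read_camera(name); c=arm.calibration(name)
    K=np.array(c["intrinsics"]); v,u=np.mgrid[:480,:640]
    P=np.stack([(u-K[0,2])/K[0,0]*d,(v-K[1,2])/K[1,1]*d,d],-1)
    if name=="wrist":
        T=np.array(c["T_tool_cam"]); R=Ro.from_euler('xyz',s["orientation"]).as_matrix()
        W=(P@T[:3,:3].T+T[:3,3])@R.T+s["tcp_pos"]
    else: W=(P-np.array(c["t"]))@np.array(c["R"])
    W[d==0]=np.nan
    return im,W
def save(n,im): cv2.imwrite(f"pics/{n}.png",im[...,::-1])
E
python3 - <<'E'
from h import *
print(arm.get_state())
for n in("top","scene"):
    im,W=cloud(n); save(n,im); np.save(n,W)
E
```

```text
{'t': 0.0, 'qpos': array([ 1.18366206e+00,  3.79367329e-01,  1.73477470e+00,  1.75647081e-05,
        1.02851076e+00, -3.32824255e-02]), 'joint_vel': array([ 0.0002826 ,  0.00143033,  0.00121941, -0.00275991,  0.00045559,
       -0.00066212]), 'joint_efforts': array([-1.80577954e-03, -7.63743639e+01, -4.34348989e+01,  6.50044740e-02,
        4.26310999e-02, -9.63835714e-05]), 'tcp_pos': array([0.24238808, 0.6562405 , 0.18172012]), 'orientation': array([ 3.09412889,  1.56973609, -1.97212101]), 'force': array([-0.39534638,  0.51371042, -0.91366264]), 'torque': array([-0.03557185, -0.00522216,  0.00183779]), 'finger_gap': 1.0038166483702118}
```

View pics/top.png

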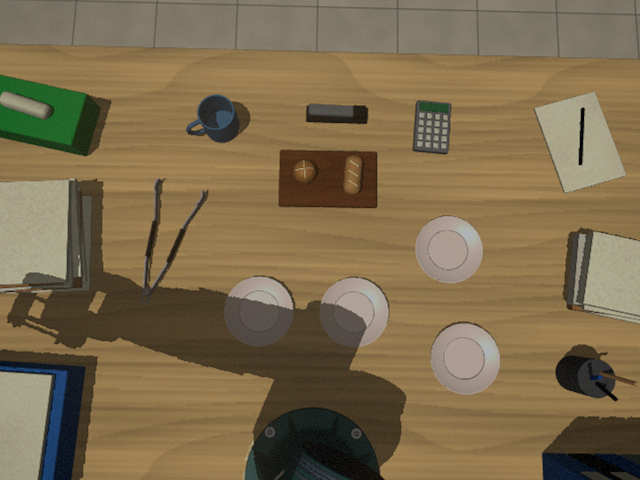

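View pics/scene.png

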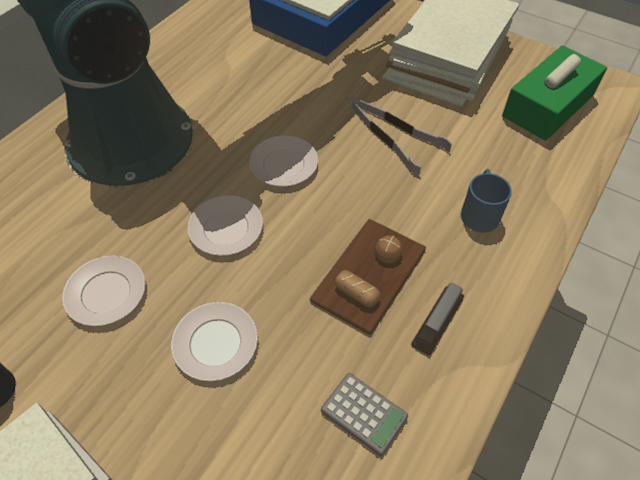

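Top view: the tongs have their pivot at (147,297) and jaws at (158,185) and (205,195). The bun is at (305,171) and the roll at (353,174). The plate look-alikes are at (260,311), (355,312), (449,249) and (465,358). I'll compute positions and distances from these.

Run:
```python
from h import *
W=np.load("top.npy"); im=cv2.imread("pics/top.png")
def p(u,v): return W[v,u].round(4)
for n,uv in dict(piv=(147,297),jl=(158,185),jr=(205,195),bun=(305,171),roll=(353,174),desk=(250,230),board=(330,195)).items(): print(n,p(*uv))
for c in[(260,311),(355,312),(449,249),(465,358)]:
    v,u=np.mgrid[c[1]-42:c[1]+43,c[0]-42:c[0]+43]; w=W[v,u].reshape(-1,3); w=w[(w[:,2]>.006)&(w[:,2]<.03)]
    ctr=(w.max(0)+w.min(0))/2; print(c,ctr.round(3),np.ptp(w,0).round(3),np.hypot(*ctr[:2]).round(3))
# bun
def reg(u0,u1,v0,v1,z0,z1):
    w=W[v0:v1,u0:u1].reshape(-1,3); return w[(w[:,2]>z0)&(w[:,2]<z1)]
b=reg(285,330,150,195,.022,.08); print("bun",((b.max(0)+b.min(0))/2).round(4),np.ptp(b,0).round(3),b[:,2].max())
b=reg(336,372,148,202,.022,.08); print("roll",b.min(0).round(3),b.max(0).round(3))
b=reg(270,390,140,215,.010,.02); print("board",b.min(0).round(3),b.max(0).round(3))
# tongs
b=reg(128,225,170,305,.008,.05); print("tongs n",len(b),b.min(0),b.max(0))
r=cv2.minAreaRect(b[:,:2].astype(np.float32)); print(r)
crop=cv2.resize(im[165:305,125:225],None,fx=4,fy=4,interpolation=cv2.INTER_CUBIC); cv2.imwrite("pics/tc.png",crop)
```

```text
piv [0.3637 0.3626 0.0202]
jl [0.615  0.3596 0.0024]
jr [ 0.5951  0.2536 -0.0012]
bun [0.6414 0.0287 0.053 ]
roll [ 0.6382 -0.0761  0.049 ]
desk [ 5.173e-01  1.493e-01 -3.000e-04]
board [ 0.5976 -0.0277  0.0161]
(260, 311) [0.338 0.118 0.015] [0.181 0.17  0.018] 0.358
(355, 312) [ 0.34  -0.086  0.015] [0.173 0.185 0.018] 0.351
(449, 249) [ 0.484 -0.298  0.016] [0.188 0.181 0.019] 0.568
(465, 358) [ 0.249 -0.322  0.015] [0.165 0.175 0.018] 0.407
bun [0.6365 0.0286 0.0414] [0.073 0.059 0.039] 0.06083266091704931
roll [ 0.598 -0.118  0.023] [ 0.687 -0.051  0.056]
board [ 0.572 -0.129  0.01 ] [0.703 0.089 0.02 ]
tongs n 913 [0.35086284 0.25481303 0.00813925] [0.62649194 0.40475794 0.03312382]
((0.4865517020225525, 0.34587976336479187), (0.11038829386234283, 0.27363261580467224), 72.15509033203125)
```

View pics/tc.png

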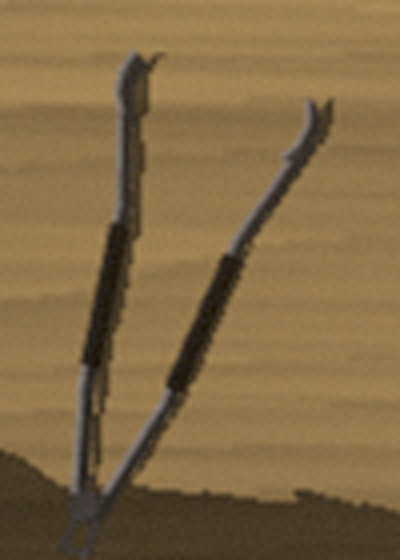

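The crop shows the real tongs: grips near full-frame pixels (151,239) and (176,246), and jaws pointing up and away. The target plate is the one at (449,249), which is farthest from the base at 0.57 m. Next I'll move above the tongs and look from close by.

```bash
cat >> h.py <<'E'
def ori(yaw,flip=1):
    x=np.array([0,0,-1.]); z=flip*np.array([-np.sin(yaw),np.cos(yaw),0]); y=np.cross(z,x)
    import warnings; warnings.simplefilter("ignore")
    return Ro.from_matrix(np.stack([x,y,z],1)).as_euler('xyz')
E
python3 - <<'E'
from h import *
W=np.load("top.npy"); print("stack z",np.nanmax(W[170:300,0:100,2]))
for u,v in[(151,239),(176,246)]: print(W[v,u])
for f in(1,-1):
  for p,y in[((.48,.335,.2),-.25),((.52,.028,.1),0),((.484,-.2,.2),-1.5),((.42,-.2,.2),-.9)]:
    print(f,y,np.round(q,2) if (q:=arm.inverse_kinematics(p,ori(y,f))) is not None else None)
f=min((1,-1),key=lambda f:abs(arm.inverse_kinematics((.48,.335,.2),ori(-.25,f))[5]))
print(f); arm.goto((.48,.335,.2),ori(-.25,f))
im,Wr=cloud("wrist"); save("w1",im); np.save("w1",Wr); s=arm.get_state(); print(s["t"],s["tcp_pos"])
E
```

```text
stack z 0.11553011290747783
[0.49086435 0.36474272 0.01136841]
[0.47696581 0.30997748 0.00750512]
1 -0.25 [ 0.57  0.18  1.96 -0.    1.   -0.75]
1 0 [ 0.01  0.22  2.13 -0.    0.79 -1.56]
1 -1.5 [-0.44  0.08  2.08  0.    0.99 -0.51]
1 -0.9 [-0.49 -0.03  2.19  0.    0.99 -1.17]
-1 -0.25 [ 0.57  0.18  1.96 -0.    1.    2.39]
-1 0 [ 0.01  0.22  2.13 -0.    0.79  1.58]
-1 -1.5 [-0.44  0.08  2.08  0.    0.99  2.63]
-1 -0.9 [-0.49 -0.03  2.19  0.    0.99  1.98]
1
1.6333 [0.47970224 0.33579965 0.19996497]
```

View pics/w1.png

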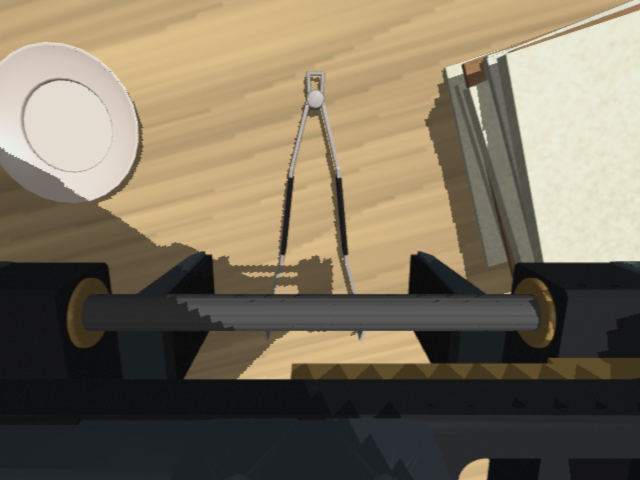

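The wrist view shows the pivot at (315,99), the black grips from (290,178) to (283,255) and (338,178) to (346,255), and the jaw ends near (267,335) and (360,335). The tongs are close to aligned with the gripper. I'll compute their pose by intersecting pixel rays with a plane.

```bash
cat >> h.py <<'E'
def ray(uv,z,s=None):
    s=s or arm.get_state(); c=arm.calibration("wrist"); K=np.array(c["intrinsics"]); T=np.array(c["T_tool_cam"])
    R=Ro.from_euler('xyz',s["orientation"]).as_matrix()
    d=R@T[:3,:3]@np.linalg.inv(K)@[*uv,1.]; o=R@T[:3,3]+s["tcp_pos"]
    return o+d*(z-o[2])/d[2]
E
python3 - <<'E'
from h import *
for n,uv,z in[("piv",(315,99),.022),("gLb",(338.5,178),.022),("gLf",(345.5,255),.022),("gRb",(290,178),.022),("gRf",(283,255),.022),("jL",(360,335),.028),("jR",(267,335),.028)]: print(n,ray(uv,z).round(4))
g=np.mean([ray(u,.022) for u in[(338.5,178),(345.5,255),(290,178),(283,255)]],0); p=ray((315,99),.022); j=(ray((360,335),.028)+ray((267,335),.028))/2
print(g,p,j, np.arctan2(*(g-p)[1::-1]),np.arctan2(*(j-p)[1::-1]),np.hypot(*(g-p)[:2]),np.hypot(*(j-g)[:2]))
W=np.load("w1.npy"); print(W[99,315],W[215,342],W[215,287])
c=arm.calibration("wrist"); print(np.round(c["T_tool_cam"],3))
E
```

```text
piv [0.3769 0.3667 0.022 ]
gLb [0.4537 0.3711 0.022 ]
gLf [0.5318 0.36   0.022 ]
gRb [0.442  0.3251 0.022 ]
gRf [0.516  0.2978 0.022 ]
jL [0.6201 0.3548 0.028 ]
jR [0.5957 0.2589 0.028 ]
[0.48587103 0.33850891 0.022     ] [0.37694276 0.3667098  0.022     ] [0.60792052 0.3068465  0.028     ] -0.25333197670076113 -0.25359370345758586 0.11251959418493704 0.12608959595541275
[0.37720987 0.36659769 0.02371744] [0.49048985 0.36597977 0.02174758] [0.47699245 0.31247549 0.02106441]
[[ 0.    -0.233  0.972 -0.202]
 [ 0.    -0.972 -0.233  0.066]
 [ 1.     0.    -0.     0.001]
 [ 0.     0.     0.     1.   ]]
```

The measurements agree on an origin of about (0.487, 0.338) and a yaw of -0.2535. Now I'll grasp and lift.

Run:
```python
from h import *
o=ori(-.2535)
arm.line_to((.487,.338,.06),o,speed=.15)
print(arm.line_to((.487,.338,.004),o,speed=.06,max_force=12)); s=arm.get_state(); print(s["tcp_pos"],s["force"],s["t"])
arm.command_gripper(.582,25); s=arm.get_state(); print(s["finger_gap"]*91,s["force"],s["t"])
arm.line_to((.487,.338,.15),o,speed=.1); arm.pause(.2)
s=arm.get_state(); print(s["tcp_pos"],s["finger_gap"]*91,s["force"],s["torque"],s["t"])
im,W=cloud("wrist"); save("w2",im); np.save("w2",W)
im,W=cloud("top"); save("t2",im); np.save("t2",W)
im,W=cloud("scene"); save("s2",im)
```

```text
False
[0.48726939 0.33815176 0.00434426] [-0.6180451   0.1115852   0.32380403] 3.8
53.218823019591746 [-0.50179753  0.445594    0.31683997] 4.5333
[0.4868487  0.33791545 0.14962048] 53.24739972062658 [ 0.14935341 -0.49220464  0.19184785] [-0.03294966 -0.01240663  0.01619429] 6.3417
```

View pics/w2.png

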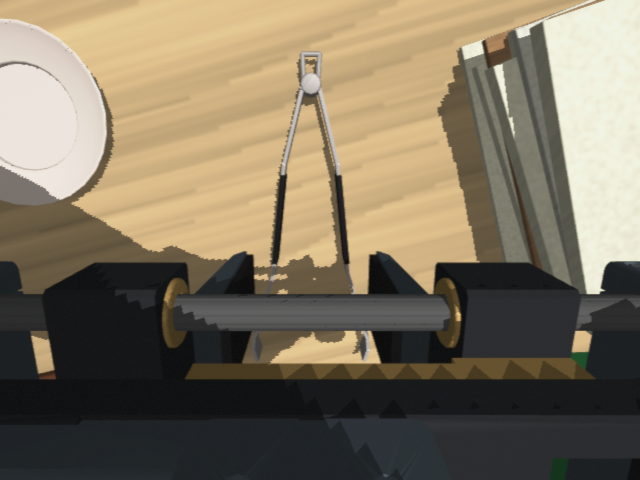

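View pics/s2.png

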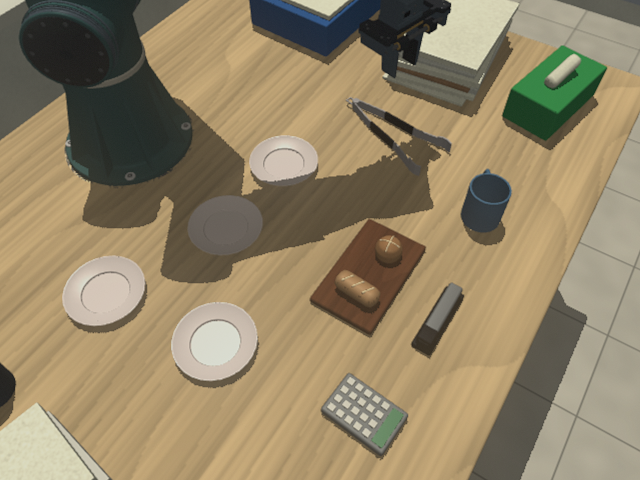

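The wrist view shows the tongs with the pivot at (311,84), grips around (279,220) and (342,220), and jaws at (258,345) and (363,345). In the scene view they are still lying on the desk, so the grasp slipped. I'll re-measure their pose.

Run:
```python
from h import *
P=lambda uv,z:ray(uv,z)
z=.022
pts=dict(piv=(311,84),gLb=(338,176),gLf=(346,262),gRb=(283,176),gRf=(275,262),jL=(363,345),jR=(258,345))
W=np.load("w2.npy")
for n,uv in pts.items(): print(n,P(uv,z if n[0]!='j' else .028).round(4),W[uv[1],uv[0]].round(4))
g=np.mean([P(pts[k],z) for k in("gLb","gLf","gRb","gRf")],0);p=P(pts["piv"],z);j=(P(pts["jL"],.028)+P(pts["jR"],.028))/2
print(g,j,np.arctan2(*(g-p)[1::-1]),np.arctan2(*(j-p)[1::-1]),np.hypot(*(g-p)[:2]))
W=np.load("w2.npy")
# depth-only: heights along arms, row 220
for r in(150,200,230): 
    m=np.where((W[r,240:380,2]>.006))[0]+240; print(r,[(u,*W[r,u].round(3)) for u in m[::3]])
im=cv2.imread("pics/t2.png"); c=cv2.resize(im[165:305,125:225],None,fx=4,fy=4,interpolation=cv2.INTER_CUBIC)
s=cv2.imread("pics/s2.png")[60:200,320:480]; s=cv2.resize(s,None,fx=2.5,fy=4); 
s=cv2.resize(s,(400,560)); cv2.imwrite("pics/t2c.png",np.hstack([c,s]))
```

```text
piv [0.3776 0.3672 0.022 ] [0.3776 0.3671 0.0235]
gLb [0.4543 0.371  0.022 ] [0.4543 0.371  0.0208]
gLf [0.5303 0.36   0.022 ] [0.5301 0.3599 0.0219]
gRb [0.4426 0.3258 0.022 ] [0.4424 0.3258 0.0227]
gRf [0.5144 0.2985 0.022 ] [0.5138 0.2986 0.0232]
jL [0.6107 0.3567 0.028 ] [0.618  0.3566 0.0147]
jR [0.5862 0.2623 0.028 ] [0.595  0.2572 0.01  ]
[0.48540678 0.33880534 0.022     ] [0.59844385 0.30949937 0.028     ] -0.2573493340398857 -0.25546972965245107 0.11152240761603312
150 [(np.int64(285), np.float64(0.422), np.float64(0.333), np.float64(0.021)), (np.int64(289), np.float64(0.423), np.float64(0.336), np.float64(0.011)), (np.int64(333), np.float64(0.432), np.float64(0.372), np.float64(0.022))]
200 [(np.int64(277), np.float64(0.461), np.float64(0.315), np.float64(0.022)), (np.int64(280), np.float64(0.462), np.float64(0.318), np.float64(0.021)), (np.int64(283), np.float64(0.463), np.float64(0.319), np.float64(0.014)), (np.int64(339), np.float64(0.474), np.float64(0.367), np.float64(0.022)), (np.int64(342), np.float64(0.475), np.float64(0.369), np.float64(0.022))]
230 [(np.int64(275), np.float64(0.486), np.float64(0.306), np.float64(0.021)), (np.int64(278), np.float64(0.487), np.float64(0.309), np.float64(0.02)), (np.int64(340), np.float64(0.501), np.float64(0.362), np.float64(0.019)), (np.int64(343), np.float64(0.501), np.float64(0.364), np.float64(0.022))]
```

View pics/t2c.png

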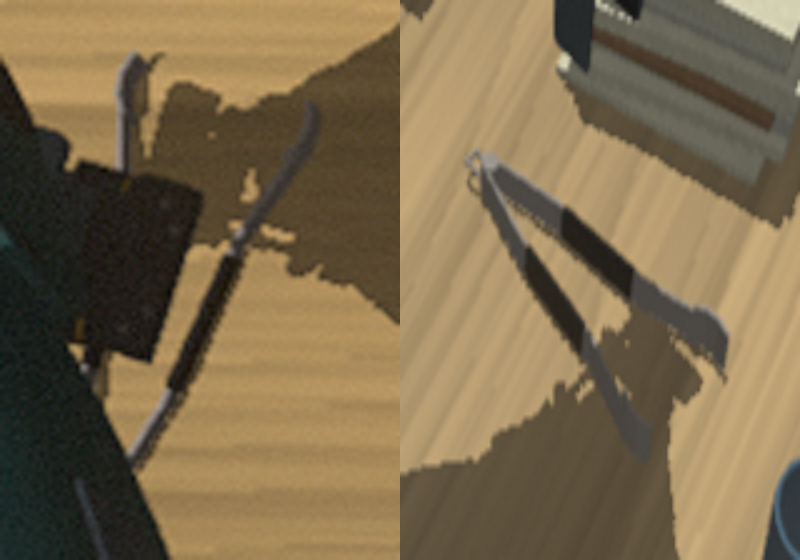

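The tongs lie where they were, fully open, so they slipped out of the pads. I'll go slightly lower, squeeze, and check before and after a small lift.

Run:
```python
from h import *
o=ori(-.2545)
arm.command_gripper(1.0)
print(arm.line_to((.487,.338,.03),o,speed=.2), arm.line_to((.487,.338,.001),o,speed=.06,max_force=8)); s=arm.get_state(); print(s["tcp_pos"],s["force"],s["t"])
arm.command_gripper(.582,25); s=arm.get_state(); print(s["finger_gap"]*91,s["force"],s["t"])
a,W=cloud("wrist")
arm.line_to((.487,.338,.025),o,speed=.04)
s=arm.get_state(); print(s["tcp_pos"],s["finger_gap"]*91,s["force"],s["torque"],s["t"])
b,W=cloud("wrist")
save("w3",np.hstack([a[:,200:430],b[:,200:430]]))
```

```text
False False
[0.48692497 0.33796595 0.0008242 ] [-0.29293399 -0.01853634  0.51297205] 8.6083
52.87176465409893 [ 0.02213433 -0.24067185  0.71556562] 9.3417
[0.48696328 0.33799086 0.02500775] 52.891528800774 [-0.27247073  0.88766921  0.19886731] [0.01067504 0.01951213 0.00369402] 10.1417
```

View pics/w3.png

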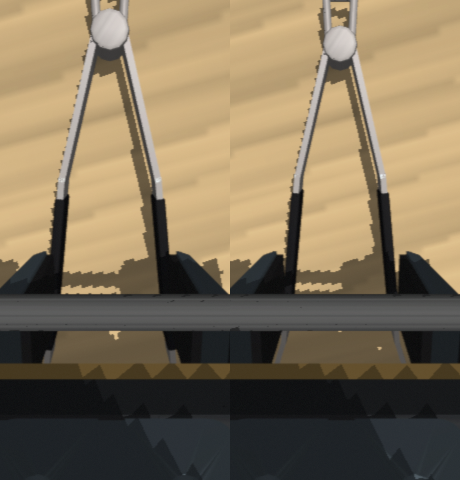

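Left half, squeezed on the desk: the fingers touch the arms at (57,290) and (166,290). Right half, after the lift: the tongs are left behind. I'll measure numerically, using arm half-width by slice and the height of the pivot, while trying tighter squeezes.

```bash
cat >> h.py <<'E'
def slices(W,c=(.487,.338),yaw=-.2545,hi=.06,lo=.010):
    w=W[:290].reshape(-1,3); w=w[(w[:,2]>lo)&(w[:,2]<hi)]; d=w[:,:2]-c
    x=d@[np.cos(yaw),np.sin(yaw)]; y=d@[-np.sin(yaw),np.cos(yaw)]; out=[]
    for a in(-115,-80,-60,-45,-30,-15):
        m=(abs(x*1e3-a)<4)&(abs(y)<.045)
        out.append((a,*(y[m].min()*1e3,y[m].max()*1e3,np.percentile(w[m,2],90)*1e3)) if m.sum()>3 else (a,))
    for r in out: print(*np.round(r,1),end=' | ')
    print()
E
python3 - <<'E'
from h import *
slices(np.load("w1.npy")); slices(np.load("w2.npy"))
o=ori(-.2545)
arm.command_gripper(1.0)
arm.line_to((.487,.338,.001),o,speed=.1,max_force=8)
for op in(1,.582,.46):
    if op<1: arm.command_gripper(op,25)
    s=arm.get_state(); im,W=cloud("wrist"); print(op,s["finger_gap"]*91,s["t"]); slices(W)
save("w4",im); np.save("w4",W)
arm.line_to((.487,.338,.021),o,speed=.04); im,W=cloud("wrist"); slices(W); s=arm.get_state(); print(s["force"],s["t"],s["finger_gap"]*91)
E
```

```text
-115.0 -8.4 7.6 24.1 | -80.0 -16.9 16.7 22.1 | -60.0 -21.8 21.9 22.1 | -45.0 -25.9 25.2 21.8 | -30.0 -28.0 27.5 22.5 | -15.0 -29.2 28.8 22.4 | 
-115.0 -8.3 7.8 24.2 | -80.0 -17.6 16.4 22.3 | -60.0 -22.1 21.7 22.2 | -45.0 -24.9 24.5 22.2 | -30.0 -27.6 27.3 22.4 | -15.0 -29.6 28.4 22.5 | 
1 90.75544662284956 11.3167
-115.0 -8.5 8.3 24.2 | -80.0 -17.1 17.2 22.0 | -60.0 -22.4 22.3 22.1 | -45.0 -25.7 25.7 22.1 | -30.0 -27.5 27.4 22.5 | -15.0 -45.0 28.9 22.4 | 
0.582 52.914130115352734 12.1
-115.0 -8.3 8.3 24.1 | -80.0 -17.3 17.2 22.0 | -60.0 -22.2 22.3 22.1 | -45.0 -26.0 25.8 21.9 | -30.0 -27.7 27.6 22.5 | -15.0 -36.3 37.7 57.3 | 
0.46 41.6623233329362 12.55
-115.0 -8.3 8.3 24.1 | -80.0 -17.2 17.2 22.3 | -60.0 -22.5 22.2 21.9 | -45.0 -25.3 25.8 22.0 | -30.0 -27.6 27.5 22.4 | -15.0 -30.5 31.9 57.6 | 
-115.0 -8.5 8.3 24.2 | -80.0 -17.3 17.0 22.1 | -60.0 -22.3 22.1 22.0 | -45.0 -25.3 25.7 22.1 | -30.0 -27.5 27.6 22.5 | -15.0 -29.6 30.0 58.5 | 
[-0.2730064  -0.02297311 -0.35716155] 13.3 42.07454016709925
```

The fingers shut to 41 mm without moving the arms, so they are passing over the tongs, or beside them. I'll look at the fingers in the scene view, with the TCP now at z = 0.02.

Run:
```python
from h import *
im,W=cloud("scene"); np.save("s5",W); np.save("s5i",im)
save("s5",cv2.resize(im[40:200,310:500],None,fx=4,fy=3.7,interpolation=cv2.INTER_CUBIC))
w=np.load("w4.npy").reshape(-1,3); d=w[:,:2]-(.487,.338); yaw=-.2545
x=d@[np.cos(yaw),np.sin(yaw)]; y=d@[-np.sin(yaw),np.cos(yaw)]
print(arm.get_state()["tcp_pos"])
m=(x>-.03)&(x<.03)&(abs(y)<.05)&(w[:,2]>.025)
for z in np.arange(.025,.14,.01):
    k=m&(w[:,2]>=z)&(w[:,2]<z+.01)
    if k.sum()>2: print(round(z,3),k.sum(),(x[k].min()*1e3).round(),(x[k].max()*1e3).round(),np.percentile(y[k]*1e3,[0,20,50,80,100]).round())
```

```text
[0.48685391 0.33792674 0.02081533]
0.025 117 -19.0 1.0 [-26. -22. -20.  23.  29.]
0.035 466 -19.0 1.0 [-29. -23. -20.  24.  31.]
0.045 557 -19.0 15.0 [-30. -24.  22.  25.  32.]
0.055 729 -19.0 16.0 [-31. -24.  22.  25.  32.]
0.065 944 -19.0 16.0 [-32. -24. -20.  25.  33.]
0.075 941 -19.0 13.0 [-32. -25.  22.  27.  34.]
0.085 1080 -10.0 6.0 [-24. -23. -20.  25.  25.]
0.095 528 -16.0 0.0 [-24. -24.   1.  25.  25.]
0.105 651 -21.0 -6.0 [-24. -24. -23.  25.  25.]
0.115 705 -26.0 -12.0 [-24. -24.   4.  25.  26.]
0.125 11211 -30.0 5.0 [-50. -34.  -2.  37.  47.]
0.135 10730 -30.0 3.0 [-50. -19.   8.  33.  50.]
```

View pics/s5.png

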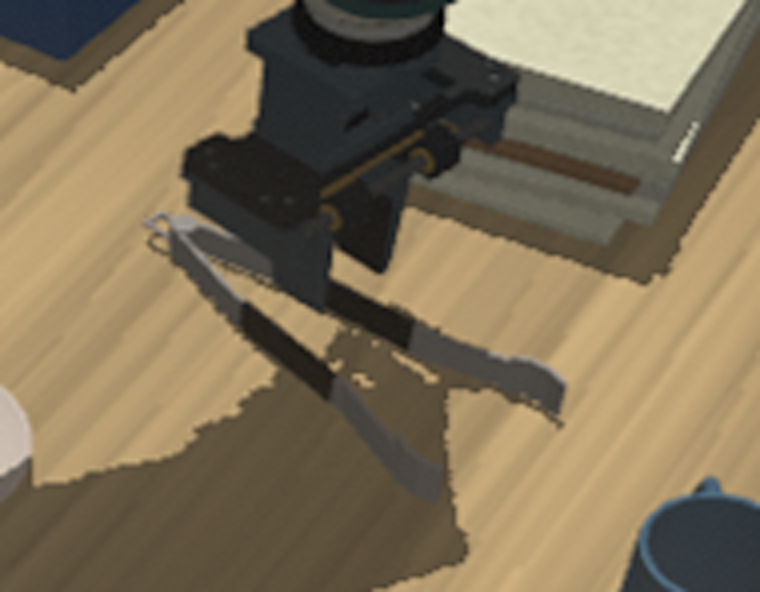

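The scene view shows the fingertips at about (325,310) and (385,270), hovering well above the tongs. I'll measure their real height.

Run:
```python
from h import *
W=np.load("s5.npy")
for cx,cy in[(325,295),(322,303),(300,290),(385,255),(380,265),(355,250),(250,120),(375,320),(350,390)]:
    u,v=int(310+cx/4),int(40+cy/3.7); print((cx,cy),W[v,u].round(4))
w=W[90:130,365:415].reshape(-1,3); yaw=-.2545; d=w[:,:2]-(.487,.338)
x=d@[np.cos(yaw),np.sin(yaw)]; y=d@[-np.sin(yaw),np.cos(yaw)]
for z in np.arange(.01,.11,.006):
    k=(abs(x)<.03)&(abs(y)<.05)&(w[:,2]>=z)&(w[:,2]<z+.006)
    if k.sum(): print(round(z,3),k.sum(),(x[k].min()*1e3).round(),(x[k].max()*1e3).round(),np.percentile(y[k]*1e3,[0,50,100]).round())
s=arm.get_state(); print(s["qpos"])
```

```text
(325, 295) [0.4956 0.3123 0.0666]
(322, 303) [0.4938 0.3126 0.0596]
(300, 290) [0.4838 0.3066 0.0681]
(385, 255) [0.5089 0.3554 0.0719]
(380, 265) [0.506  0.3596 0.0587]
(355, 250) [0.4869 0.3623 0.0591]
(250, 120) [ 0.3433  0.5055 -0.0015]
(375, 320) [0.5061 0.3612 0.0125]
(350, 390) [0.5266 0.2924 0.0212]
0.01 38 -29.0 26.0 [-29.  26.  31.]
0.016 52 -28.0 29.0 [-30.  26.  33.]
0.022 60 -28.0 29.0 [-32.  25.  33.]
0.052 26 -18.0 15.0 [-29.  21.  30.]
0.058 57 -17.0 18.0 [-32.  20.  28.]
0.064 52 -18.0 16.0 [-32. -25.  29.]
0.07 53 -17.0 17.0 [-36.  17.  32.]
0.076 38 -6.0 16.0 [-34.  20.  29.]
0.082 36 -2.0 17.0 [-35.  20.  28.]
0.088 33 -1.0 17.0 [-34.  19.  29.]
0.094 35 1.0 18.0 [-34.  20.  34.]
0.1 33 3.0 17.0 [-36.  20.  32.]
0.106 35 6.0 16.0 [-35.  19.  34.]
[ 5.67423776e-01  4.51575627e-01  2.00116052e+00  2.38050860e-05
  6.89161575e-01 -7.48932516e-01]
```

The fingertips are actually about 31 mm above the reported TCP (measured 0.053 against 0.021, seen by both cameras). I'll go lower under a force guard and check that the arms move.

Run:
```python
from h import *
o=ori(-.2545)
arm.command_gripper(1.0)
arm.line_to((.487,.338,-.010),o,speed=.1,max_force=8)
hit=arm.line_to((.487,.338,-.028),o,speed=.03,max_force=6); s=arm.get_state(); print(hit,s["tcp_pos"],s["force"],s["t"])
z=s["tcp_pos"][2]+(.002 if hit else 0)
if hit: arm.line_to((.487,.338,z),o,speed=.03)
im,W=cloud("wrist"); slices(W)
arm.command_gripper(.582,25); s=arm.get_state(); print(s["finger_gap"]*91,s["t"],s["force"]); im,W=cloud("wrist"); slices(W)
arm.line_to((.487,.338,z+.02),o,speed=.05); im,W=cloud("wrist"); slices(W); s=arm.get_state(); print(s["finger_gap"]*91,s["force"],s["t"],s["tcp_pos"])
```

```text
False [ 0.48704325  0.3380386  -0.02798153] [ 0.20268537  0.11135698 -0.53496762] 15.4333
-115.0 -8.5 8.5 24.2 | -80.0 -17.3 17.3 22.1 | -60.0 -22.2 22.4 22.0 | -45.0 -25.4 25.6 22.0 | -30.0 -27.9 27.6 22.4 | -15.0 -45.0 29.4 32.6 | 
52.6392311948639 16.2167 [ 0.40313844 -1.10390283  1.15464363]
-115.0 -8.1 8.9 24.1 | -80.0 -15.1 16.1 22.1 | -60.0 -19.5 20.5 22.0 | -45.0 -22.0 23.1 22.0 | -30.0 -23.4 24.3 22.3 | -15.0 -37.8 39.2 46.5 | 
-115.0 -8.0 9.0 41.6 | -80.0 -15.2 16.3 40.3 | -60.0 -19.2 20.4 40.7 | -45.0 -22.1 23.1 40.9 | -30.0 -23.0 24.6 41.6 | -15.0 -37.0 38.4 56.5 | 
53.06577187363217 [-0.10707255 -0.62385518 -1.29973942] 16.8667 [ 0.48695714  0.33796075 -0.00794941]
```

The grasp works: the arms squeezed symmetrically and the tongs lifted with the gripper, with the jaw end only about 2 mm high. Tongs underside is at about TCP + 0.028. I'll refine the bun centre and hover above it.

Run:
```python
from h import *
for f in("top","s5"):
    w=np.load(f+".npy").reshape(-1,3); w=w[np.hypot(w[:,0]-.64,w[:,1]-.0287)<.045]
    for z0 in(.03,.04,.046):
        k=w[(w[:,2]>z0)&(w[:,2]<.07)]; print(f,z0,len(k),((k.max(0)+k.min(0))/2).round(4),np.ptp(k,0).round(3),k[:,:2].mean(0).round(4))
o=ori(-.2545); arm.line_to((.487,.338,.10),o,speed=.15)
arm.line_to((.524,.028,.10),ori(0),speed=.18)
arm.pause(.2)
s=arm.get_state(); print(s["tcp_pos"],s["finger_gap"]*91,s["t"],s["force"])
im,W=cloud("wrist"); slices(W,c=(.524,.028),yaw=0,lo=.09,hi=.16)
im,W=cloud("scene"); np.save("s6",W); save("s6",cv2.resize(im[140:320,270:470],None,fx=4,fy=3.3,interpolation=cv2.INTER_CUBIC))
```

```text
top 0.03 428 [0.6472 0.0321 0.0454] [0.051 0.051 0.031] [0.6441 0.0317]
top 0.04 365 [0.6465 0.0323 0.0504] [0.05  0.046 0.021] [0.6454 0.0319]
top 0.046 276 [0.6466 0.0322 0.0534] [0.043 0.042 0.015] [0.6468 0.0316]
s5 0.03 558 [0.6474 0.0284 0.0463] [0.05  0.049 0.032] [0.6499 0.0227]
s5 0.04 459 [0.6469 0.0291 0.0512] [0.049 0.047 0.022] [0.6492 0.0247]
s5 0.046 354 [0.6484 0.0294 0.0542] [0.045 0.047 0.016] [0.6481 0.0265]
[0.52396376 0.0283529  0.10000454] 53.06986780161562 19.8167 [ 0.26783355 -0.66102611 -2.02943809]
-115.0 -7.6 9.3 149.5 | -80.0 -14.7 16.9 148.0 | -60.0 -18.9 20.7 148.4 | -45.0 -21.6 23.6 148.6 | -30.0 -22.6 24.9 149.4 | -15.0 -35.5 37.9 156.8 |
```

View pics/s6.png

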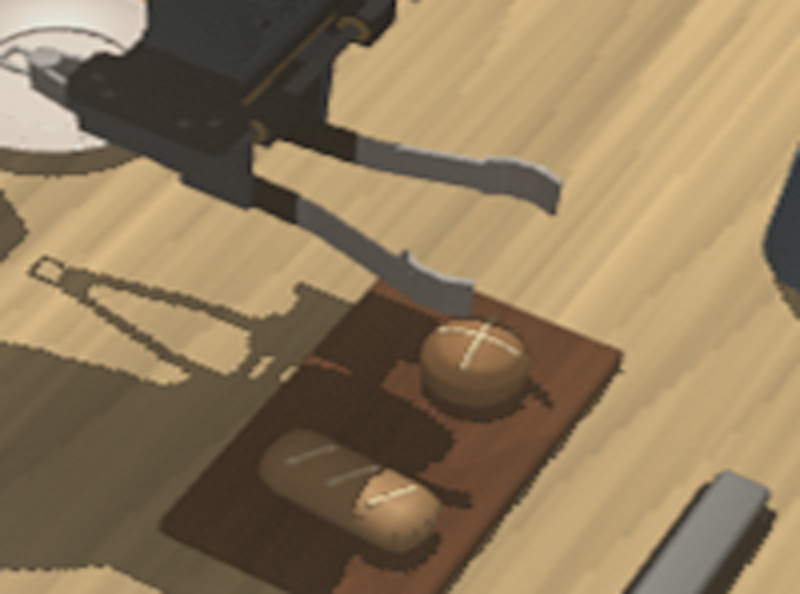

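The scene crop shows the open jaws at (550,190) and (465,295), high above the bun at (475,365), with the roll clear of them. The bun centre is at about (0.647, 0.031). I'll check the jaw positions from the cloud, then lower and squeeze.

Run:
```python
from h import *
w=np.load("s6.npy")[140:320,270:470].reshape(-1,3)
k=w[(w[:,2]>.11)&(w[:,2]<.18)&(w[:,0]>.60)&(w[:,0]<.70)&(abs(w[:,1]-.03)<.07)]
L=k[k[:,1]>.03];R=k[k[:,1]<.03]
for a in(L,R): print(len(a),a.min(0).round(4),a.max(0).round(4))
```

```text
339 [0.6002 0.0605 0.1296] [0.6557 0.0753 0.1613]
316 [ 0.6002 -0.0172  0.1295] [ 0.6561 -0.0047  0.1625]
```

Run:
```python
from h import *
o=ori(0)
arm.line_to((.532,.030,.055),o,speed=.12)
hit=arm.line_to((.532,.030,-.0105),o,speed=.08,max_force=5); s=arm.get_state(); print(hit,s["tcp_pos"],s["force"],s["t"])
if hit and s["tcp_pos"][2]>-.006: raise SystemExit
arm.command_gripper(.25,25); s=arm.get_state(); print(s["finger_gap"]*91,s["force"],s["t"])
arm.pause(.2)
arm.line_to((.532,.030,.05),o,speed=.06); s=arm.get_state(); print(s["tcp_pos"],s["finger_gap"]*91,s["force"],s["t"])
im,W=cloud("scene"); np.save("s7",W); save("s7",cv2.resize(im[140:320,270:470],None,fx=4,fy=3.3,interpolation=cv2.INTER_CUBIC))
```

```text
False [ 0.53233072  0.02997733 -0.01020237] [-0.79786331 -0.52877648 -0.50939141] 21.4167
34.939229810925156 [0.32795645 0.23187309 0.10805037] 21.8333
[0.5317035  0.03000461 0.0496377 ] 35.421673841417494 [ 0.27777889  0.08741524 -1.16663844] 23.1917
```

View pics/s7.png

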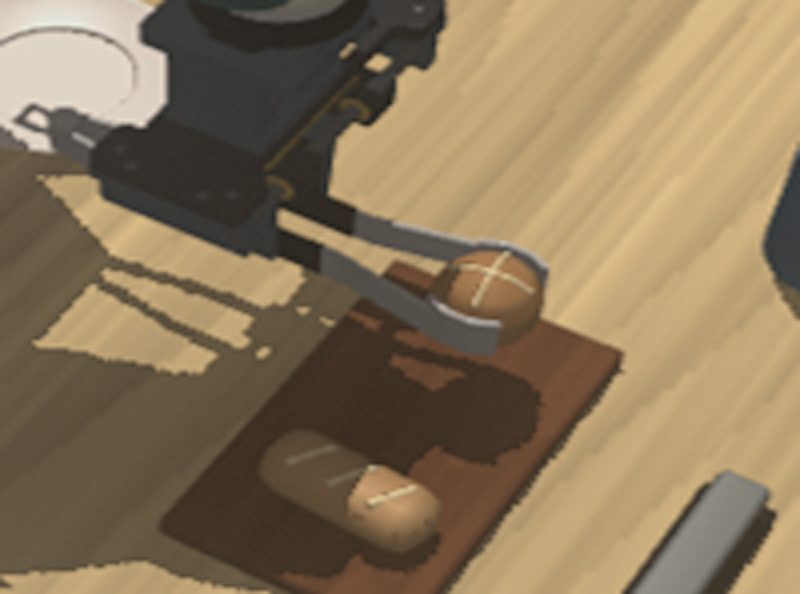

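The bun is gripped between the jaws at (490,290), level and off the board, and the roll is undisturbed. I'll fit the target plate's centre, then carry the bun there.

Run:
```python
from h import *
from scipy.optimize import least_squares
cs=[]
for f,(u0,u1,v0,v1) in dict(top=(405,493,205,293),s5=(160,270,293,393)).items():
    W=np.load(f+".npy")[v0:v1,u0:u1].reshape(-1,3); k=W[(W[:,2]>.013)&(W[:,2]<.024)]
    r=least_squares(lambda p:np.hypot(k[:,0]-p[0],k[:,1]-p[1])-p[2],(.49,-.295,.07),loss="soft_l1",f_scale=.003); print(f,len(k),r.x,np.median(abs(r.fun))); cs.append(r.x[:2])
    k=W[(W[:,2]>.006)&(W[:,2]<.024)]; print(k.min(0),k.max(0))
c=np.mean(cs,0); print(c)
yaw=-1.4; g=c-.115*np.array([np.cos(yaw),np.sin(yaw)])
np.save("g",g); print(g)
if abs(c-(.488,-.295)).max()<.015:
    arm.line_to((.532,.030,.11),ori(0),speed=.1)
    arm.line_to((*g,.11),ori(yaw),speed=.1)
    arm.line_to((*g,.087),ori(yaw),speed=.06); arm.pause(.3)
s=arm.get_state(); print(s["tcp_pos"],s["finger_gap"]*91,s["force"],s["t"])
im,W=cloud("scene"); np.save("s8",W); save("s8",im)
im,W=cloud("top"); np.save("t8",W); save("t8",im)
a,b=[cv2.imread(f"pics/{n}.png") for n in("s8","t8")]
cv2.imwrite("pics/f8.png",np.hstack([a[180:420,80:400],b[160:400,260:580]]))
```

```text
top 1088 [ 0.48277898 -0.28955105  0.06770289] 0.0037122529203390126
[ 0.38704176 -0.38814209  0.006005  ] [ 0.58399287 -0.20756049  0.02381442]
s5 2242 [ 0.48129623 -0.29087476  0.06575746] 0.004660792805203415
[ 0.38079869 -0.39419145  0.00600018] [ 0.59036322 -0.19597488  0.02381956]
[ 0.4820376 -0.2902129]
[ 0.46249138 -0.17688619]
[ 0.46262658 -0.17695509  0.08722399] 35.55745245985485 [-0.45019979 -0.43106846 -1.57599626] 27.1583
```

View pics/f8.png

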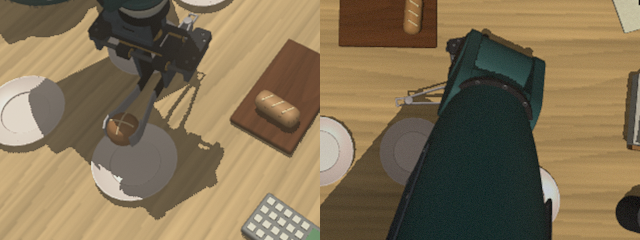

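The scene half shows the bun still in the jaws at (125,125), over the far plate, with the roll still in place. In the top half the arm hides it. I'll measure the offset numerically from the scene cloud.

Run:
```python
from h import *
W=np.load("s8.npy"); im=cv2.imread("pics/s8.png").astype(int)
br=(im[...,2]-im[...,0]>35); m=br&(W[...,2]>.10)&(W[...,2]<.17)&(np.hypot(W[...,0]-.482,W[...,1]+.290)<.06)
k=W[m]; print(len(k),((k.max(0)+k.min(0))/2).round(4),k.min(0).round(4),k.max(0).round(4),k[:,:2].mean(0))
print(arm.get_state()["force"])
```

```text
579 [ 0.4825 -0.2962  0.1407] [ 0.4607 -0.3168  0.1235] [ 0.5043 -0.2756  0.1579] [ 0.48699257 -0.29995039]
[ 0.85719346  0.47110063 -1.92762851]
```

Run:
```python
from h import *
arm.finish_job(); s=arm.get_state(); print(s["t"],s["finger_gap"]*91)
```

```text
the job is handed in; nothing more can be done
the job is handed in; nothing more can be done
```

I handed the job in at about 27 s of the 48 s allowed, with the tongs squeezed on the bun at 25 N in the air over the target plate. That plate is the one farthest from the base, at (0.48, -0.29).

- **Position:** The last scene cloud put the bun about 6 mm from the plate's centre, with its underside at z ≈ 0.117 m. That is 10 cm above the plate's rim.
- **Grip:** The finger gap stayed steady at 35.5 mm, matching the 36 mm expected with the bun held.
- **Other things:** In the last view the roll stood where it was. I did not measure the plate, mug, stapler or calculator afterwards, and the arm hid the plate from the top camera.
- **What went wrong:** The first three grasps closed over the tongs without touching them, because the real fingertips are about 31 mm above the reported TCP. Two cameras confirmed this. I corrected for it, and the tongs had not been moved before the fourth grasp held.
- **Where measurements were loose:** The plate radius fitted 66–68 mm against the stated 75 mm. The two cameras' plate centres agreed within 2 mm. The state could not be read after hand-in, so there is no check from the final second.

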